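Clamp a spice jar in the one-handed preparation clamp

ROBOT

A 6-joint arm with a two-finger parallel gripper is mounted at the origin on a cart in front of the work surface, level with it; the furniture and walls round the work are solid. World frame = base frame: x ahead of the robot, y to its left, z up, the work surface at z = 0. Lengths are in m, angles in rad, forces in N, time in s.
With the tool pointing down it reaches from about 0.3 to 0.95 m from the base axis. Payload 3.1 kg.
Tool frame: the origin (TCP) lies midway between the tips of the shut fingers; the grasp point (between the pads) lies manip.grip_point_offset behind it (manip.grip_point_offset is the distance from the TCP to the grasp point, in m); z points along the fingers, x is the direction in which the jaws open and shut, and the axes are right-handed (so a half turn about z gives the same grasp; the last joint's range is limited). The gripper opens to 85 mm and grips with 20 to 120 N. Pads are 22 mm wide; open, the fingers measure 114 mm over their backs; the gripper's body (76 mm by 85 mm) begins 54 mm behind the grasp point. The pads swing forward as they close: fully open they stand 13 mm farther back than shut.
Start: joints at [1.084, 0.308, 1.634, -0, 1.2, -0.07], TCP at [0.253, 0.571, 0.231] pointing down, gripper open.
Joint ranges: [-3.06, 3.06], [-0.79, 1.96], [0.05, 2.63], [-1.19, 4.34], [0.05, 2.64], [-2.94, 2.94]. Speed limits (rad/s): [2.79, 2.79, 3.14, 3.14, 3.14, 3.14].

INTERFACE

Orientations are given as a 3x3 rotation matrix whose columns are the frame's x, y, z axes.
In Python, from plant import manip, cams gives the robot as it stands.
- The arm moves only by the tool move_arm, never from a script. Its argument "motion" is a list that holds one entry, the list of rows, each a list of 6 numbers: the shift along the tool's x, y, z in cm, then the turn, a rotation vector about the tool's x, y, z in rad. A call has 1 to 20 rows; each row is the pose to reach, as a shift and turn from the pose commanded when the call began, along the tool's axes at that moment; what a row does not reach only later rows make up. A row lasts 1/10 s, in which the tool goes at most 50 mm and 8.59 degrees, less where a joint would pass 70% of its speed; a pose out of reach is approached as far as the arm can. A call with a gripper value outside its range is refused whole. "gripper" is the closure, from 0 (fully open) to 1 (shut), set as the call begins (left out, the last holds). The fingers move at their own pace and stop on an object; "grip_force" is the grip in N (left out, the last holds). Time passes only in rows, so rows that repeat a pose let the fingers close. It gives the time, the measured TCP pose, the force and the opening at its end, in the units of the state.
- manip.observe(): the state, without advancing time (a new reading comes with each control period).
- cams.get_image(name): name is "scene" or "top" or "wrist"; returns a dict with "img" (420x560x3 uint8, blue, green, red), "intrinsics" (3x3 intrinsics, pixels), "cam_to_world" (4x4, takes a point from camera to world coordinates). Camera axes: x right, y up, looking along -z (the intrinsics and any distortion apply to the point x, -y, -z); pixel columns grow to the right and rows downward; lengths in m; the calibration is good to about 2 mm. A picture is of the moment at which its call begins. There is no depth.
- manip.sign_off(): hands the job in, once; it reports no verdict.
The state is a dict: "time": time; "q": joint angles; "qvel": joint speeds; "tau": joint torques, N m; "eef_pos": TCP position; "eef_rot": TCP orientation; "ft_force": force on the tool from outside, world axes, zero at the start; "ft_torque": the same for the moment, N m; "gripper_width": finger opening in m.
Only numpy, scipy, OpenCV 4.12 (cv2) and the standard library are available. Lean on these libraries where they do the work, as an engineer would, in place of code of your own. Each camera call takes 0.05 s, during which the arm holds its last target.

TASK

Stand the spice jar from the worktop upright on the clamp's bed between the jaws, then crank the handle clockwise until the sliding jaw holds the jar tight against the V-shaped jaw, with its sprung pad pressed back about halfway but not bottomed out. Leave the jar standing clamped like that, ready for its lid to be unscrewed with one hand, and do not disturb the other things.

Things in the scene. Friction and masses are not known exactly. Their poses are not given: they have to be found in the camera images.
- clamp: Kitchen clamp fixed to the worktop: white bed 330 x 130 mm, top 16 mm above the worktop. Origin under the bed's centre at worktop height; x runs along the bed from the crank end to the V-jaw end (closing direction), z up. At x=-110 mm a grey gearbox 74 x 70 mm, 60 mm high; the vertical crank axis passes through x=-110, y=0. At the +x end stands the fixed V jaw.
- pad_face (a point): Centre of the sprung pad's flat face (70 mm wide, 18 to 60 mm above the worktop), on the aluminium carriage (74 mm wide, 58 mm high) that slides along the clamp's x. At x=17 mm of the clamp at crank 0; advances 6.37 mm per rad of crank (40 mm a turn) until it meets the jar.
- fixed_jaw: Fixed rubber-lined jaw with a V opening towards -x of the clamp, 66 mm wide, top 61 mm above the worktop. Its frame is the same as the clamp's. A 44 mm jar seated in it has its axis at x=85 mm, y=0 of the clamp; the tips of the V are at x=88 mm.
- seat (a point): Point on the bed's top surface, on the clamp's centre line 75 mm from its origin along x: a good place to stand the jar's foot before cranking (about 10 mm short of being seated in the V).
- knob (a point): Middle of the crank's upright, freely turning black knob (22 mm diameter, 42 mm high, from 79 to 121 mm above the worktop; this point is 100 mm above). It circles the crank axis at 50 mm radius. The steel crank arm under it has its top at 76 mm.
- crank (a joint): Crank angle in rad, grows clockwise seen from above, 0 (jaw fully open) to 10.7. At 0 the crank arm points along the clamp's +x. Turning clockwise closes the jaw; the crank stays where it is left (about 3 to 6 N at the knob).
- pad (a joint): How far the sprung pad is pushed back into the carriage, m: 0 free, 0.020 bottomed out. Starts to yield at 6 N, 18 N when fully in. The open gap between pad and carriage, seen from above, is 20 mm minus this.
- spice_jar: Round closed spice jar with a yellow screw cap, standing on the worktop near the clamp's V-jaw end; 44 mm diameter, 100 mm tall, 0.11 kg. Origin at the centre of its underside, z up.
- tin: Low round food tin, 75 mm diameter, 58 mm high, standing on the worktop; bystander. Origin at the centre of its underside.
- caddy: Grey open cutlery caddy 108 x 116 x 131 mm on the worktop behind the clamp; bystander. Origin at the centre of its underside.
- spoon: Teaspoon, 130 mm long, lying on the worktop behind the clamp; bystander. Origin under its centre, lying along x.

How it is judged:
By the outcome, as a careful person would: the job done as asked, in the order asked, and still so for the second after the job is handed in, with the robot touching nothing.
It also fails if it takes over 58 s, if anything falls off the work surface, if the arm or the gripper's body presses on something with over 40 N, if the wrist force passes 120 N, or if a joint passes its speed limit or range.

## Working session

There is one attempt and no reset: what is moved stays moved. The work goes in short steps, Python scripts to look and compute and a tool call to move; the robot and the scene stay as the last step left them, time stands still between calls to the robot, and variables do not carry over. Pictures are saved under pics/ and viewed, and the job is handed in when it is done.

Besides the shell and the picture viewer there is one more tool, called after "Request:" in YAML: its name, and indented under it one key for each argument. move_arm: Moves the arm, as the interface text tells. Its arguments: {"type":"object","properties":{"motion":{"type":"array","items":{"type":"array","items":{"type":"array","items":{"type":"number"}}}},"gripper":{"type":"number"},"grip_force":{"type":"number"}},"required":["motion"]}

```bash
mkdir -p pics; ls
python3 - <<'E'
from plant import manip, cams
import cv2, numpy as np
np.set_printoptions(precision=4,suppress=True)
for n in ["scene","top","wrist"]:
    d=cams.get_image(n); cv2.imwrite(f"pics/{n}0.png",d["img"]); print(n,d["intrinsics"],d["cam_to_world"])
    np.savez(f"pics/{n}0.npz",**{k:np.array(v) for k,v in d.items() if k!="img"})
print(manip.observe(), manip.grip_point_offset)
E
```

```text
pics
scene [[455.6505   0.     276.7897]
 [  0.     455.6505 218.4679]
 [  0.       0.       1.    ]] [[ 0.7396  0.4122 -0.532  -0.1044]
 [-0.6727  0.4748 -0.5675 -0.7517]
 [ 0.0187  0.7776  0.6285  0.8709]
 [ 0.      0.      0.      1.    ]]
top [[395.026    0.     283.0381]
 [  0.     395.026  208.1327]
 [  0.       0.       1.    ]] [[-0.0037  0.9946 -0.1037  0.4639]
 [-0.9996 -0.0064 -0.0257 -0.0586]
 [-0.0263  0.1036  0.9943  0.9455]
 [ 0.      0.      0.      1.    ]]
wrist [[372.0719   0.     280.6663]
 [  0.     372.0719 214.6469]
 [  0.       0.       1.    ]] [[ 0.4043 -0.8835 -0.2366  0.193 ]
 [ 0.9146  0.3898  0.1073  0.5969]
 [-0.0026 -0.2598  0.9657  0.3733]
 [ 0.      0.      0.      1.    ]]
{'time': 0.15, 'q': array([ 1.0843,  0.3089,  1.6349, -0.    ,  1.1997, -0.0697]), 'qvel': array([-0.0007, -0.001 , -0.0049,  0.0006,  0.0001,  0.0009]), 'tau': array([ -0.0005, -41.58  , -27.7148,  -0.0001,   0.006 ,   0.    ]), 'eef_pos': array([0.2528, 0.5709, 0.2303]), 'eef_rot': array([[ 0.4049,  0.9144, -0.0009],
       [ 0.9144, -0.4049, -0.0017],
       [-0.0019, -0.0001, -1.    ]]), 'ft_force': array([-0.71  , -0.3507,  0.4945]), 'ft_torque': array([0.0212, 0.0045, 0.067 ]), 'gripper_width': 0.08534211522855077} 0.0187
```

View pics/scene0.png

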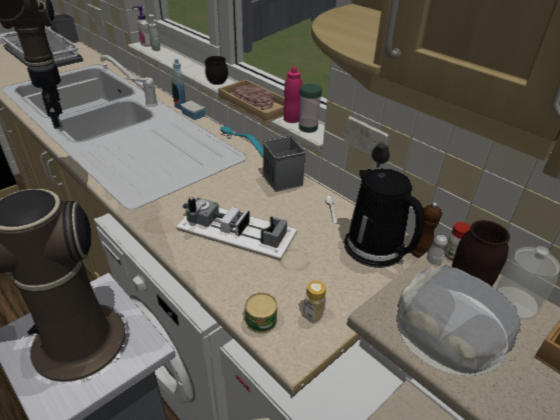

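View pics/top0.png

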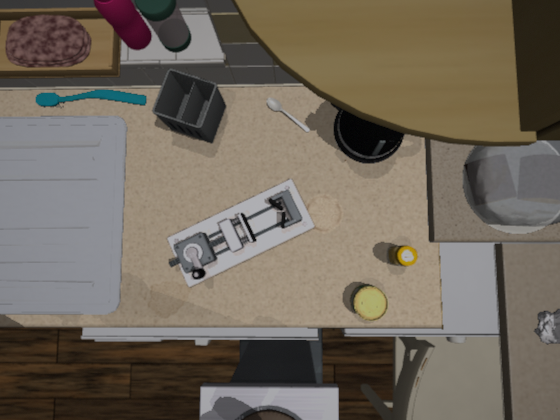

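View pics/wrist0.png

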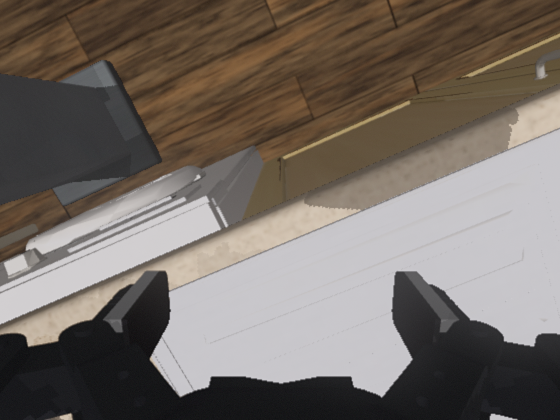

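```bash
cat > h.py <<'E'
import numpy as np, cv2
np.set_printoptions(precision=4,suppress=True)
def ray(d,u,v):
    K=d["intrinsics"];T=d["cam_to_world"]
    p=np.linalg.inv(K)@np.array([u,v,1.0]); r=T[:3,:3]@np.array([p[0],-p[1],-p[2]])
    return T[:3,3],r
def onz(d,u,v,z):
    o,r=ray(d,u,v); return o+r*(z-o[2])/r[2]
def proj(d,P):
    T=d["cam_to_world"]; c=T[:3,:3].T@(np.array(P)-T[:3,3]); q=d["intrinsics"]@np.array([c[0],-c[1],-c[2]]); return q[:2]/q[2]
def two(d1,p1,d2,p2):
    o1,r1=ray(d1,*p1);o2,r2=ray(d2,*p2); r1=r1/np.linalg.norm(r1);r2=r2/np.linalg.norm(r2)
    A=np.stack([r1,-r2],1); s=np.linalg.lstsq(A,o2-o1,rcond=None)[0]
    a=o1+s[0]*r1;b=o2+s[1]*r2; return (a+b)/2,np.linalg.norm(a-b)
E
python3 - <<'E'
from h import *
a=cv2.imread("pics/top0.png"); s=cv2.imread("pics/scene0.png")
cv2.imwrite("pics/topc.png",cv2.resize(a[165:300,155:325],None,fx=4.4,fy=4.4,interpolation=cv2.INTER_CUBIC))
cv2.imwrite("pics/scc.png",cv2.resize(s[180:340,170:340],None,fx=3.7,fy=3.7,interpolation=cv2.INTER_CUBIC))
h=cv2.cvtColor(a,cv2.COLOR_BGR2HSV); d=np.load("pics/top0.npz")
def comps(m,amin):
    n,l,st,c=cv2.connectedComponentsWithStats(m.astype(np.uint8))
    for i in range(1,n):
        if st[i,4]>amin: print(st[i],c[i])
print("yellow top");comps(cv2.inRange(h,(18,130,120),(32,255,255)),30)
hs=cv2.cvtColor(s,cv2.COLOR_BGR2HSV)
print("yellow scene");comps(cv2.inRange(hs,(18,170,120),(32,255,255)),30)
print("bed white");w=cv2.inRange(h,(0,0,170),(179,40,255)); w[:160]=0;w[300:]=0;w[:,:150]=0;w[:,340:]=0
comps(w,30)
pts=np.argwhere(w)[:,::-1].astype(np.int32); r=cv2.minAreaRect(pts); print(r,cv2.boxPoints(r))
b=cv2.boxPoints(r)
for p in b: print(onz(d,*p,0.016))
print([np.linalg.norm(onz(d,*b[i],.016)-onz(d,*b[(i+1)%4],.016)) for i in range(4)])
print("jar~",onz(d,406,256,.1),"tin",onz(d,370,302,.058))
E
```

```text
yellow top
[398 246  20  20 189] [407.3122 255.4656]
yellow scene
bed white
[ 168  180  146   97 2662] [250.2799 228.3696]
[249 210  27  23 363] [263.0248 220.6749]
[239 215  13  26  34] [244.7941 227.4706]
[220 220  21  31 286] [230.1259 235.0035]
[184 244  18  17  72] [192.8472 250.5417]
[182 270  21  16  94] [189.9255 279.0213]
((239.82769775390625, 232.32156372070312), (52.67679214477539, 138.34033203125), 64.44003295898438) [[166.0631 238.4046]
 [290.8646 178.7169]
 [313.5923 226.2385]
 [188.7908 285.9262]]
[0.4906 0.2426 0.016 ]
[ 0.6312 -0.0535  0.016 ]
[ 0.5176 -0.1063  0.016 ]
[0.3797 0.1861 0.016 ]
[np.float64(0.327760480629289), np.float64(0.1252821586123072), np.float64(0.3232131324450456), np.float64(0.12441217434451338)]
jar~ [ 0.4489 -0.2958  0.1   ] tin [ 0.3483 -0.2256  0.058 ]
```

View pics/topc.png

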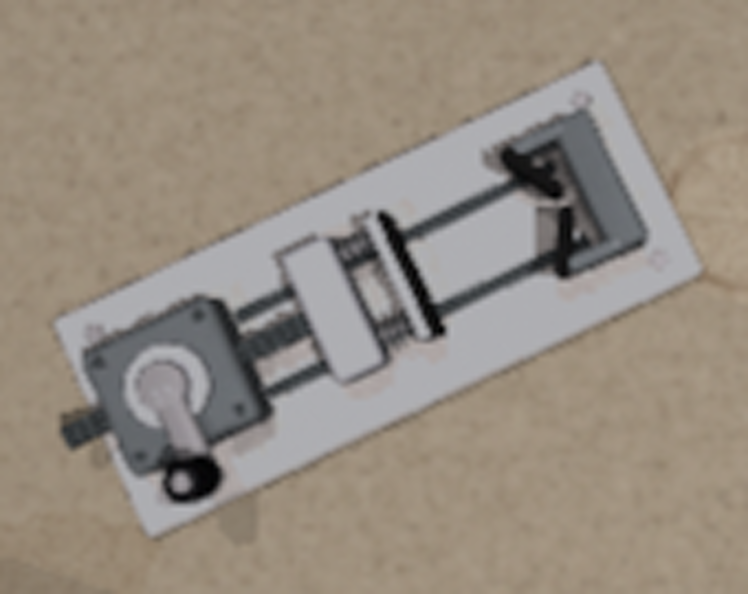

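View pics/scc.png

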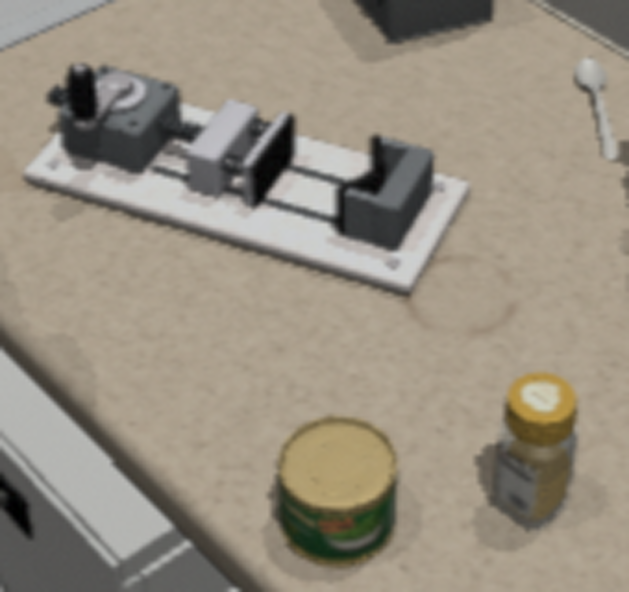

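Run:
```python
from h import *
a=cv2.imread("pics/top0.png"); d=np.load("pics/top0.npz"); ds=np.load("pics/scene0.npz")
cv2.imwrite("pics/jarc.png",cv2.resize(a[225:330,340:440],None,fx=5.5,fy=5.5,interpolation=cv2.INTER_CUBIC))
cs=np.array([onz(d,x/4.4+155,y/4.4+165,.016)[:2] for x,y in [(55,322),(600,62),(703,272),(153,537)]])
M=np.array([[-.165,.065],[.165,.065],[.165,-.065],[-.165,-.065]])
c=cs.mean(0); H=M.T@(cs-c); th=np.arctan2(H[0,1]-H[1,0],H[0,0]+H[1,1]); R=np.array([[np.cos(th),-np.sin(th)],[np.sin(th),np.cos(th)]])
print("center",c,"yaw",th, "res",cs-(c+M@R.T))
for n,p in dict(seat=(.075,0),axis=(-.11,0),jawc=(.088,0)).items(): print(n,c+R@p)
k=onz(d,190/4.4+155,480/4.4+165,.115)[:2]; loc=R.T@(k-c); print("knob",k,loc, np.hypot(loc[0]+.11,loc[1]), "crank",-np.arctan2(loc[1],loc[0]+.11))
p=onz(d,435/4.4+155,335/4.4+165,.02)[:2];print(p)
for cr in [(390,225),(440,330)]: print("padface?",R.T@(onz(d,cr[0]/4.4+155,cr[1]/4.4+165,.060)[:2]-c))
print("axis proj",[ (proj(d,[*(c+R@np.array([-.11,0])),z])-[155,165])*4.4 for z in (.06,.076)])
```

```text
center [0.5037 0.0648] yaw -1.1271343782500802 res [[-0.0005 -0.0026]
 [-0.0029  0.0016]
 [ 0.0004  0.0031]
 [ 0.003  -0.0022]]
seat [ 0.5359 -0.0029]
axis [0.4565 0.1641]
jawc [ 0.5415 -0.0147]
knob [0.413  0.1408] [-0.1075 -0.0493] 0.04931436840574066 crank 1.5208730323300959
[0.4832 0.0339]
padface? [0.0254 0.0266]
padface? [ 0.0257 -0.0331]
axis proj [array([171.884 , 387.0841]), array([163.8813, 387.3814])]
```

View pics/jarc.png

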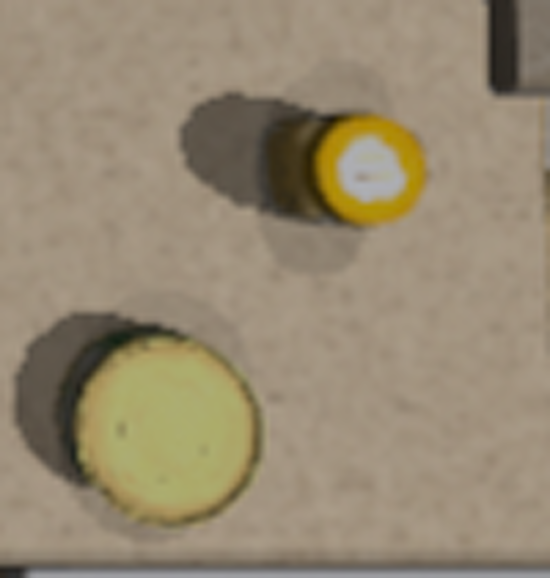

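```bash
cat >> h.py <<'E'
from scipy.spatial.transform import Rotation as Ro
def mv(o,pos,yaw):
    R=o["eef_rot"]; p=o["eef_pos"]
    x=np.array([np.cos(yaw),np.sin(yaw),0]); z=np.array([0,0,-1.]); T=np.stack([x,np.cross(z,x),z],1)
    return R.T@(np.array(pos)-p)*100, Ro.from_matrix(R.T@T).as_rotvec()
E
python3 - <<'E'
from h import *
from plant import manip
d=np.load("pics/top0.npz"); ds=np.load("pics/scene0.npz")
print(onz(d,407.5,255.9,.1),onz(ds,316.2,287.6,.1),two(d,(407.5,255.9),ds,(316.2,287.6)))
print("tin",onz(d,370.5,303.2,.058))
j=(onz(d,407.5,255.9,.1)+onz(ds,316.2,287.6,.1))/2
o=manip.observe()
print(mv(o,[j[0],j[1],.2],.4437),mv(o,[.35,.136,.23],.4437))
E
```

```text
[ 0.4491 -0.2989  0.1   ] [ 0.4477 -0.2991  0.1   ] (array([ 0.4488, -0.2989,  0.0991]), np.float64(0.0009018969152697863))
tin [ 0.3457 -0.2267  0.058 ]
(array([-71.6163,  53.1094,   3.1564]), array([0.0006, 0.0018, 0.7103])) (array([-35.8285,  26.4986,   0.0923]), array([0.0006, 0.0018, 0.7103]))
```

Request:
move_arm:
  motion:
    - [[-2, 1.5, 0, 0, 0, 0.05], [-6, 4.5, 0, 0, 0, 0.15], [-10, 7.5, 0, 0, 0, 0.28], [-14, 10.5, 0, 0, 0, 0.4], [-18, 13.5, 0, 0, 0, 0.52], [-22, 16.4, 0, 0, 0, 0.64], [-26, 19.3, 0, 0, 0, 0.71], [-30, 22.3, 0, 0, 0, 0.71], [-34, 25.2, 0, 0, 0, 0.71], [-38, 28.2, 0, 0, 0, 0.71], [-42, 31.2, 0, 0, 0, 0.71], [-46, 34.1, 0.5, 0, 0, 0.71], [-50, 37.1, 1, 0, 0, 0.71], [-54, 40, 1.5, 0, 0, 0.71], [-58, 43, 2, 0, 0, 0.71], [-62, 46, 2.5, 0, 0, 0.71], [-66, 49, 3, 0, 0, 0.71], [-69, 51.2, 3, 0, 0, 0.71], [-71.2, 52.8, 3, 0, 0, 0.71], [-71.6, 53.1, 3, 0, 0, 0.71]]
  gripper: 0

```text
time: 2.15
eef_pos: [0.449, -0.3013, 0.2011]
eef_rot: [[0.904, 0.427, 0.0], [0.427, -0.904, -0.001], [-0.0, 0.001, -1.0]]
ft_force: [0.1, 1.0, -0.3]
gripper_width: 0.0853
```

Run:
```python
from h import *
from plant import manip,cams
d=cams.get_image("wrist"); cv2.imwrite("pics/w1.png",d["img"])
o=manip.observe(); print(o)
print(mv(o,[.4484,-.2990,.047],.4437)); print(proj(d,[.4484,-.299,.1]))
```

```text
{'time': 2.2, 'q': array([-0.67  ,  0.1773,  1.8623, -0.0003,  1.102 , -1.1115]), 'qvel': array([ 0.0355, -0.0331,  0.0456,  0.0157,  0.02  ,  0.0172]), 'tau': array([ -0.2566, -34.3451, -26.0458,  -0.0008,   0.081 ,  -0.0381]), 'eef_pos': array([ 0.4488, -0.3001,  0.2009]), 'eef_rot': array([[ 0.9041,  0.4274, -0.0001],
       [ 0.4274, -0.9041, -0.0002],
       [-0.0002,  0.0001, -1.    ]]), 'ft_force': array([0.2902, 0.1993, 0.0921]), 'ft_torque': array([-0.0264,  0.0016, -0.016 ]), 'gripper_width': 0.08523630732520629}
(array([ 0.0173, -0.1218, 15.3925]), array([ 0.0001,  0.0002, -0.0021]))
[281.5663 209.8108]
```

View pics/w1.png

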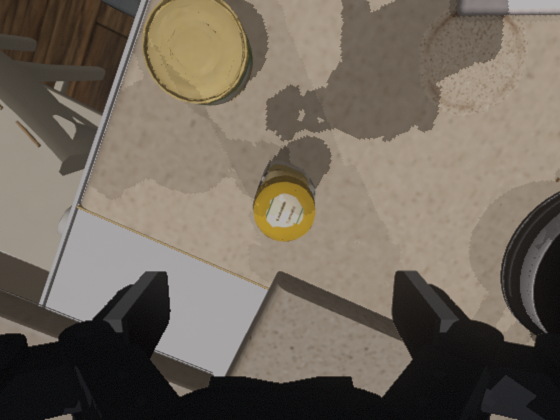

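Request:
move_arm:
  motion:
    - [[0.05, -0.1, 2, 0, 0, 0], [0.1, -0.1, 5, 0, 0, 0], [0.1, -0.1, 8, 0, 0, 0], [0.1, -0.1, 11, 0, 0, 0], [0.1, -0.1, 13, 0, 0, 0], [0.1, -0.1, 14.5, 0, 0, 0], [0.1, -0.1, 15.2, 0, 0, 0], [0.1, -0.1, 15.4, 0, 0, 0], [0.1, -0.1, 15.4, 0, 0, 0]]

```text
time: 3.1
eef_pos: [0.4497, -0.297, 0.0479]
eef_rot: [[0.903, 0.43, 0.001], [0.43, -0.903, -0.001], [0.001, 0.001, -1.0]]
ft_force: [0.4, -0.3, 0.1]
gripper_width: 0.0855
```

Request:
move_arm:
  motion:
    - [[0, 0, 0, 0, 0, 0], [0, 0, 0, 0, 0, 0], [0, 0, 0, 0, 0, 0], [0, 0, 0, 0, 0, 0], [0, 0, 0, 0, 0, 0], [0, 0, 0, 0, 0, 0], [0, 0, 0, 0, 0, 0], [0, 0, 0, 0, 0, 0]]
  gripper: 1
  grip_force: 30

```text
time: 3.9
eef_pos: [0.45, -0.2976, 0.0484]
eef_rot: [[0.903, 0.43, 0.002], [0.43, -0.903, -0.001], [0.001, 0.002, -1.0]]
ft_force: [-1.2, 1.0, 5.9]
gripper_width: 0.0463
```

Request:
move_arm:
  motion:
    - [[0, 0, -1, 0, 0, 0], [0, 0, -3, 0, 0, 0], [0, 0, -6, 0, 0, 0], [0, 0, -9, 0, 0, 0], [0, 0, -11, 0, 0, 0], [0, 0, -12, 0, 0, 0], [0, 0, -12, 0, 0, 0]]

```text
time: 4.6
eef_pos: [0.4499, -0.2974, 0.1688]
eef_rot: [[0.903, 0.43, 0.002], [0.43, -0.903, -0.002], [0.001, 0.003, -1.0]]
ft_force: [-0.2, -0.6, -1.8]
gripper_width: 0.0459
```

Run:
```python
from h import *
from plant import manip,cams
d=cams.get_image("wrist"); cv2.imwrite("pics/w2.png",d["img"])
o=manip.observe(); print(o)
print(mv(o,[.5359,-.0029,.1672],.4437))
```

```text
{'time': 4.65, 'q': array([-0.6648,  0.2147,  1.8928, -0.    ,  1.0339, -1.1088]), 'qvel': array([-0.0007,  0.0251,  0.0248, -0.0014, -0.0002,  0.0004]), 'tau': array([  0.011 , -36.491 , -26.4521,   0.0007,  -0.0217,  -0.0001]), 'eef_pos': array([ 0.4491, -0.2967,  0.1673]), 'eef_rot': array([[ 0.903 ,  0.4296,  0.0002],
       [ 0.4296, -0.903 , -0.0002],
       [ 0.0001,  0.0002, -1.    ]]), 'ft_force': array([-0.5583,  0.1102, -1.7771]), 'ft_torque': array([ 0.0756, -0.0466,  0.0071]), 'gripper_width': 0.04619010245506505}
(array([ 20.4636, -22.8051,   0.0084]), array([ 0.0002, -0.0001,  0.0003]))
```

View pics/w2.png

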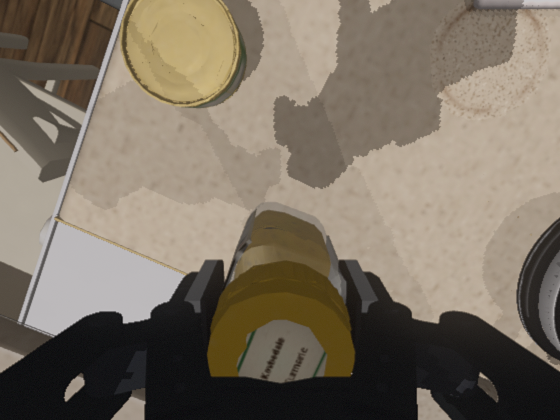

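Request:
move_arm:
  motion:
    - [[0.8, -0.9, 0, 0, 0, 0], [2.5, -2.8, 0, 0, 0, 0], [5, -5.6, 0, 0, 0, 0], [7.7, -8.6, 0, 0, 0, 0], [10.4, -11.6, 0, 0, 0, 0], [13, -14.6, 0, 0, 0, 0], [15.6, -17.5, 0, 0, 0, 0], [18, -20, 0, 0, 0, 0], [19.6, -22, 0, 0, 0, 0], [20.3, -22.8, 0, 0, 0, 0], [20.5, -23, 0, 0, 0, 0], [20.5, -23, 0, 0, 0, 0], [20.5, -23, 0, 0, 0, 0]]

```text
time: 5.95
eef_pos: [0.535, -0.0021, 0.1669]
eef_rot: [[0.903, 0.429, -0.001], [0.429, -0.903, -0.0], [-0.001, -0.0, -1.0]]
ft_force: [0.1, -0.7, -0.9]
gripper_width: 0.0463
```

Run:
```python
from h import *
from plant import manip,cams
for n in ("wrist","scene","top"):
    d=cams.get_image(n); cv2.imwrite(f"pics/{n}3.png",d["img"]); np.savez(f"pics/{n}3.npz",**{k:np.array(v) for k,v in d.items() if k!="img"})
    if n=="scene": cv2.imwrite("pics/scc3.png",cv2.resize(d["img"][140:300,150:350],None,fx=3.7,fy=3.7,interpolation=cv2.INTER_CUBIC))
o=manip.observe(); print(o['time'],o['eef_pos'],o['eef_rot'],o['ft_force'],o['gripper_width'])
c=np.array([.5037,.0648]);th=-1.127;R=np.array([[np.cos(th),-np.sin(th)],[np.sin(th),np.cos(th)]])
print("tcp in clamp",R.T@(o['eef_pos'][:2]-c))
```

```text
6.1 [ 0.5353 -0.0022  0.1673] [[ 0.9037  0.4281 -0.0001]
 [ 0.4281 -0.9037 -0.0002]
 [-0.0002  0.0001 -1.    ]] [-0.0321 -0.5305 -1.7227] 0.04645860191045726
tcp in clamp [ 0.0741 -0.0002]
```

View pics/wrist3.png

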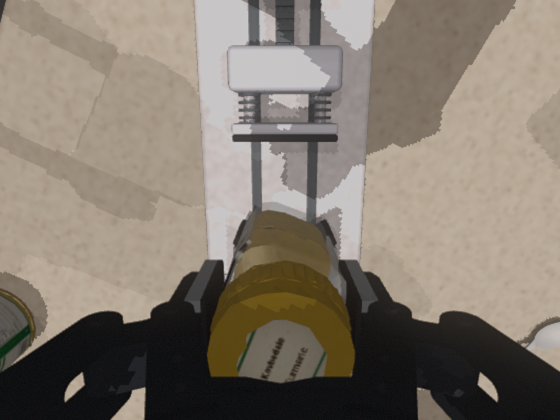

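View pics/scc3.png

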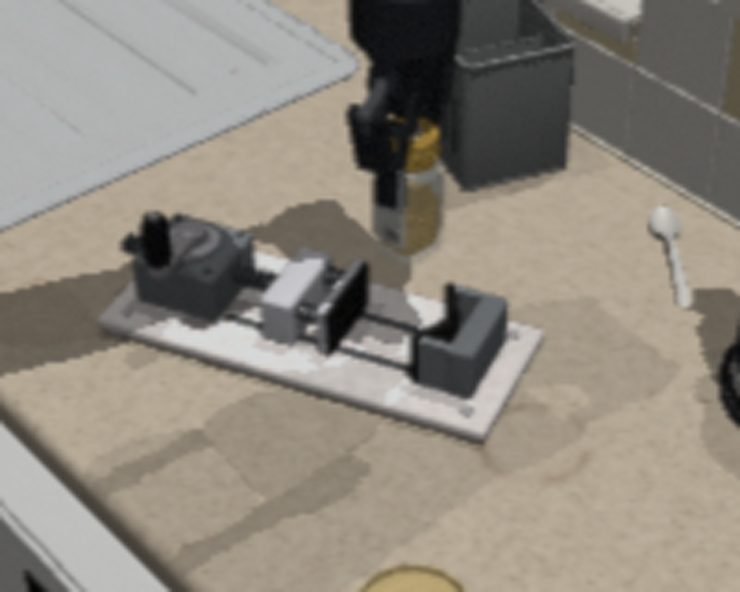

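Run:
```python
from h import *
d=np.load("pics/wrist3.npz")
c=np.array([.5037,.0648]);th=-1.127;R=np.array([[np.cos(th),-np.sin(th)],[np.sin(th),np.cos(th)]])
for u,v,z in [(232,139,.06),(338,139,.06),(229,65,.058),(341,65,.058),(202,120,.016),(369,120,.016),(206,220,.016),(361,220,.016),(194,10,.016),(374,10,.016)]:
    print(u,v,R.T@(onz(d,u,v,z)[:2]-c))
```

```text
232 139 [ 0.0246 -0.0329]
338 139 [0.0246 0.0371]
229 65 [-0.0212 -0.0335]
341 65 [-0.0212  0.0374]
202 120 [ 0.0131 -0.0611]
369 120 [0.0131 0.0668]
206 220 [ 0.0928 -0.0622]
361 220 [0.0927 0.0651]
194 10 [-0.0629 -0.0626]
374 10 [-0.0629  0.0657]
```

Request:
move_arm:
  motion:
    - [[0.1, -0.2, 1, 0, 0, 0], [0.1, -0.2, 3, 0, 0, 0], [0.1, -0.2, 5, 0, 0, 0], [0.1, -0.2, 7, 0, 0, 0], [0.1, -0.2, 8.5, 0, 0, 0], [0.1, -0.2, 9.4, 0, 0, 0], [0.1, -0.2, 9.8, 0, 0, 0], [0.1, -0.2, 10.0, 0, 0, 0], [0.1, -0.2, 10.1, 0, 0, 0], [0.1, -0.2, 10.2, 0, 0, 0], [0.1, -0.2, 10.2, 0, 0, 0], [0.1, -0.2, 10.2, 0, 0, 0]]

```text
time: 7.3
eef_pos: [0.5359, 0.0012, 0.0658]
eef_rot: [[0.903, 0.43, 0.001], [0.43, -0.903, -0.0], [0.001, 0.0, -1.0]]
ft_force: [-0.6, 0.0, -1.8]
gripper_width: 0.0466
```

Run:
```python
from h import *
from plant import manip,cams
for n in ("wrist","scene"):
    d=cams.get_image(n); cv2.imwrite(f"pics/{n}4.png",d["img"])
    if n=="scene": cv2.imwrite("pics/scc4.png",cv2.resize(d["img"][140:300,150:350],None,fx=3.7,fy=3.7,interpolation=cv2.INTER_CUBIC))
o=manip.observe(); print(o['time'],o['eef_pos'],o['eef_rot'],o['ft_force'],o['gripper_width'])
```

```text
7.4 [0.5358 0.0012 0.0656] [[ 0.903   0.4296  0.0006]
 [ 0.4296 -0.903  -0.0001]
 [ 0.0005  0.0003 -1.    ]] [0.0933 0.4329 0.1722] 0.04660373326303066
```

View pics/scc4.png

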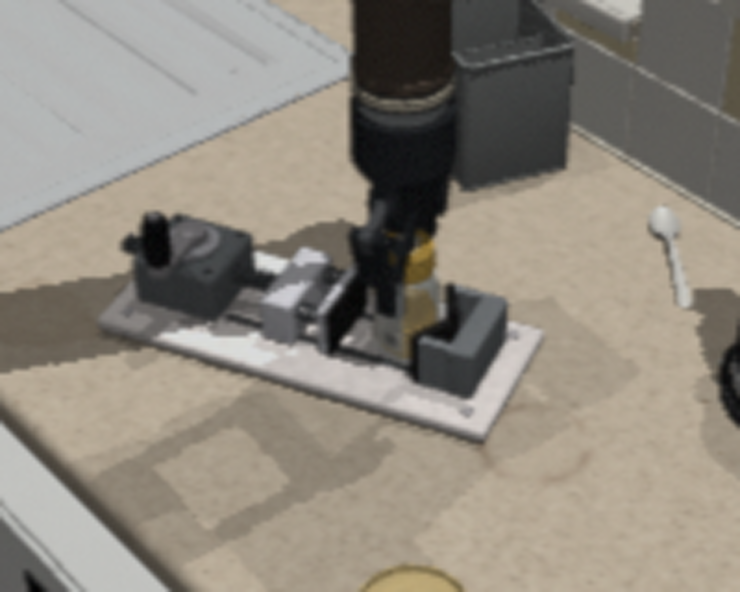

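Request:
move_arm:
  motion:
    - [[0, 0, 0.05, 0, 0, 0], [0, 0, 0.1, 0, 0, 0], [0, 0, 0.15, 0, 0, 0], [0, 0, 0.15, 0, 0, 0]]

```text
time: 7.8
eef_pos: [0.5357, 0.0012, 0.0644]
eef_rot: [[0.903, 0.43, -0.0], [0.43, -0.903, -0.0], [-0.0, -0.0, -1.0]]
ft_force: [-2.3, 0.0, 4.3]
gripper_width: 0.0459
```

Request:
move_arm:
  motion:
    - [[0, 0, 0, 0, 0, 0], [0, 0, 0, 0, 0, 0], [0, 0, 0, 0, 0, 0], [0, 0, 0, 0, 0, 0], [0, 0, 0, 0, 0, 0], [0, 0, 0, 0, 0, 0], [0, 0, 0, 0, 0, 0]]
  gripper: 0

```text
time: 8.5
eef_pos: [0.5356, 0.0011, 0.0637]
eef_rot: [[0.903, 0.43, -0.0], [0.43, -0.903, 0.0], [0.0, -0.0, -1.0]]
ft_force: [0.6, -0.3, -0.1]
gripper_width: 0.0859
```

Request:
move_arm:
  motion:
    - [[0, 0, -0.5, 0, 0, 0], [0, 0, -2, 0, 0, 0], [0, 0, -4.5, 0, 0, 0], [0, 0, -7, 0, 0, 0], [0, 0, -9, 0, 0, 0], [0, 0, -11, 0, 0, 0], [0, 0, -12, 0, 0, 0], [0, 0, -12, 0, 0, 0]]

```text
time: 9.3
eef_pos: [0.5373, 0.001, 0.1865]
eef_rot: [[0.903, 0.43, 0.005], [0.43, -0.903, -0.0], [0.004, 0.003, -1.0]]
ft_force: [-0.1, 0.7, 0.3]
gripper_width: 0.0852
```

Run:
```python
from h import *
from plant import manip,cams
for n in ("wrist","scene"):
    d=cams.get_image(n); cv2.imwrite(f"pics/{n}5.png",d["img"]);np.savez(f"pics/{n}5.npz",**{k:np.array(v) for k,v in d.items() if k!="img"})
    if n=="scene": cv2.imwrite("pics/scc5.png",cv2.resize(d["img"][140:300,150:350],None,fx=3.7,fy=3.7,interpolation=cv2.INTER_CUBIC))
o=manip.observe(); print(o['time'],o['eef_pos'],o['eef_rot'],o['ft_force'],o['gripper_width'])
```

```text
9.4 [0.5353 0.0011 0.1837] [[ 0.9031  0.4295 -0.0001]
 [ 0.4295 -0.9031 -0.    ]
 [-0.0001 -0.0001 -1.    ]] [ 0.3372  0.2462 -0.0137] 0.08500937628112007
```

View pics/scc5.png

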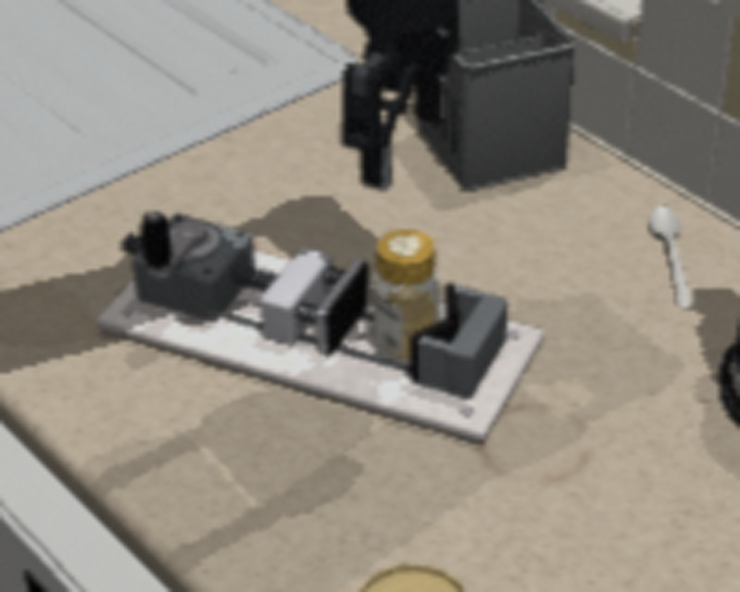

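View pics/wrist5.png

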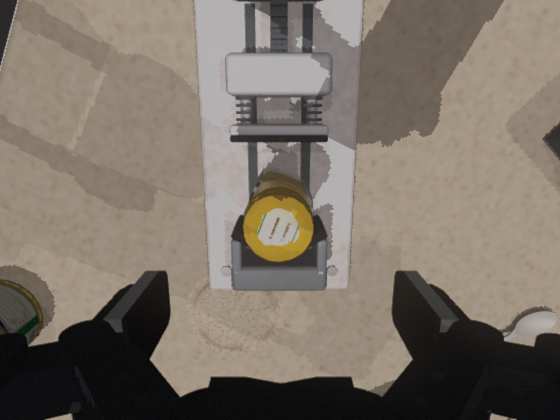

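Run:
```python
from h import *
from plant import manip,cams
o=manip.observe(); print(mv(o,[.413,.1408,.19],.4437))
```

```text
(array([ -5.0439, -17.8647,  -0.6271]), array([-0.0001,  0.0001,  0.0003]))
```

Request:
move_arm:
  motion:
    - [[-0.3, -1, -0.6, 0, 0, 0], [-1, -3.5, -0.6, 0, 0, 0], [-2, -7, -0.6, 0, 0, 0], [-3, -10.6, -0.6, 0, 0, 0], [-4, -14, -0.6, 0, 0, 0], [-4.7, -16.6, -0.6, 0, 0, 0], [-5, -17.7, -0.6, 0, 0, 0], [-5, -17.9, -0.6, 0, 0, 0], [-5, -17.9, -0.6, 0, 0, 0], [-5, -17.9, -0.6, 0, 0, 0]]

```text
time: 10.4
eef_pos: [0.4144, 0.1407, 0.1898]
eef_rot: [[0.903, 0.429, 0.0], [0.429, -0.903, -0.0], [0.0, 0.001, -1.0]]
ft_force: [0.4, -0.4, -0.3]
gripper_width: 0.0853
```

Run:
```python
from h import *
from plant import manip,cams
for n in ("wrist",):
    d=cams.get_image(n); cv2.imwrite(f"pics/{n}6.png",d["img"]);np.savez(f"pics/{n}6.npz",**{k:np.array(v) for k,v in d.items() if k!="img"})
o=manip.observe(); print(o['time'],o['eef_pos'],o['eef_rot'],o['ft_force'],o['gripper_width'])
print(proj(d,[.413,.1408,.121]))
```

```text
10.45 [0.4144 0.1407 0.1898] [[ 0.9035  0.4285  0.0004]
 [ 0.4285 -0.9035 -0.0002]
 [ 0.0003  0.0004 -1.    ]] [ 1.1127 -0.3539 -0.0267] 0.08531910379883953
[278.9123 226.1553]
```

View pics/wrist6.png

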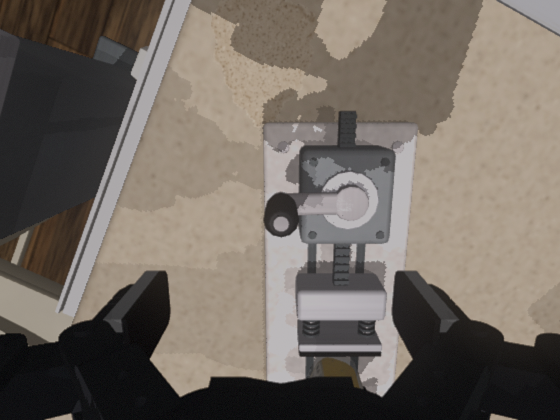

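Run:
```python
from h import *
from plant import manip
d=np.load("pics/wrist6.npz"); im=cv2.imread("pics/wrist6.png")
cv2.imwrite("pics/w6c.png",cv2.resize(im[140:260,240:420],None,fx=4,fy=4,interpolation=cv2.INTER_CUBIC))
c=np.array([.5037,.0648]);th=-1.127;R=np.array([[np.cos(th),-np.sin(th)],[np.sin(th),np.cos(th)]])
hub=onz(d,352,201,.078)[:2]; k=onz(d,281,223,.121)[:2]
print(hub,k,np.linalg.norm(k-hub)); print(R.T@(hub-c),R.T@(k-c)); l=R.T@(k-hub); print("crank",-np.arctan2(l[1],l[0]))
g=[onz(d,u,v,.06)[:2] for u,v in [(303,149),(389,148),(391,241),(304,241)]]; print("gearbox",[R.T@(x-c) for x in g], R.T@(np.mean(g,0)-c))
```

```text
[0.4569 0.1677] [0.4133 0.1431] 0.05004536301447081
[-0.113   0.0019] [-0.1095 -0.048 ]
crank 1.501535185883829
gearbox [array([-0.1475, -0.0321]), array([-0.1482,  0.0303]), array([-0.0771,  0.0372]), array([-0.077 , -0.0302])] [-0.1125  0.0013]
```

View pics/w6c.png

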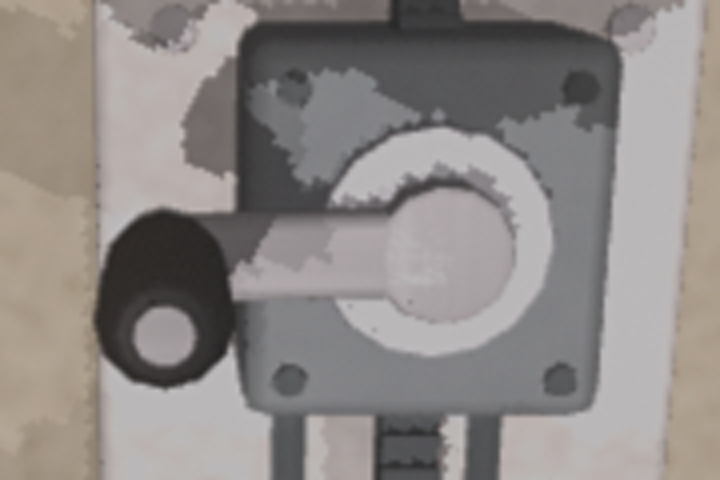

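Run:
```python
from h import *
from plant import manip
d=np.load("pics/wrist6.npz")
c=np.array([.5037,.0648]);th=-1.127;R=np.array([[np.cos(th),-np.sin(th)],[np.sin(th),np.cos(th)]])
hub=onz(d,352.5,203.8,.078)[:2]; k=onz(d,281.3,221.3,.121)[:2]
print(R.T@(hub-c),R.T@(k-c)); l=R.T@(k-hub); print("crank",-np.arctan2(l[1],l[0]),np.linalg.norm(l))
o=manip.observe(); print(k,mv(o,[k[0],k[1],.086],.4437))
```

```text
[-0.111   0.0023] [-0.1106 -0.0479]
crank 1.5630232962422477 0.05020276346702372
[0.413  0.1441] (array([ 0.0177, -0.3765, 10.382 ]), array([ 0.0004, -0.0003, -0.0009]))
```

Request:
move_arm:
  motion:
    - [[0, -0.1, 1, 0, 0, 0], [0, -0.25, 3, 0, 0, 0], [0, -0.25, 5.5, 0, 0, 0], [0, -0.25, 7.5, 0, 0, 0], [0, -0.25, 9, 0, 0, 0], [0, -0.25, 10, 0, 0, 0], [0, -0.25, 10.4, 0, 0, 0], [0, -0.25, 10.4, 0, 0, 0]]

```text
time: 11.25
eef_pos: [0.4122, 0.1433, 0.0852]
eef_rot: [[0.903, 0.429, -0.001], [0.429, -0.903, -0.0], [-0.001, -0.0, -1.0]]
ft_force: [0.1, 0.4, -0.2]
gripper_width: 0.0853
```

Request:
move_arm:
  motion:
    - [[0, 0, 0, 0, 0, 0], [0, 0, 0, 0, 0, 0], [0, 0, 0, 0, 0, 0], [0, 0, 0, 0, 0, 0], [0, 0, 0, 0, 0, 0], [0, 0, 0, 0, 0, 0], [0, 0, 0, 0, 0, 0], [0, 0, 0, 0, 0, 0], [0, 0, 0, 0, 0, 0], [0, 0, 0, 0, 0, 0]]
  gripper: 1
  grip_force: 40

```text
time: 12.25
eef_pos: [0.413, 0.1438, 0.0863]
eef_rot: [[0.903, 0.43, 0.001], [0.43, -0.903, 0.0], [0.001, 0.0, -1.0]]
ft_force: [-0.9, 0.7, 5.9]
gripper_width: 0.0205
```

Run:
```python
from h import *
from plant import manip,cams
for n in ("wrist",):
    d=cams.get_image(n); cv2.imwrite(f"pics/{n}7.png",d["img"]);np.savez(f"pics/{n}7.npz",**{k:np.array(v) for k,v in d.items() if k!="img"})
o=manip.observe(); print(o['time'],o['eef_pos'],o['eef_rot'],o['ft_force'],o['gripper_width'])
c=np.array([.5037,.0648]);th=-1.127;R=np.array([[np.cos(th),-np.sin(th)],[np.sin(th),np.cos(th)]])
print(R.T@(o['eef_pos'][:2]-c))
```

```text
12.3 [0.413  0.1438 0.0863] [[ 0.9031  0.4295  0.001 ]
 [ 0.4295 -0.9031  0.0003]
 [ 0.001   0.0001 -1.    ]] [-0.2824  0.1528  5.3108] 0.021109628140118387
[-0.1102 -0.048 ]
```

View pics/wrist7.png

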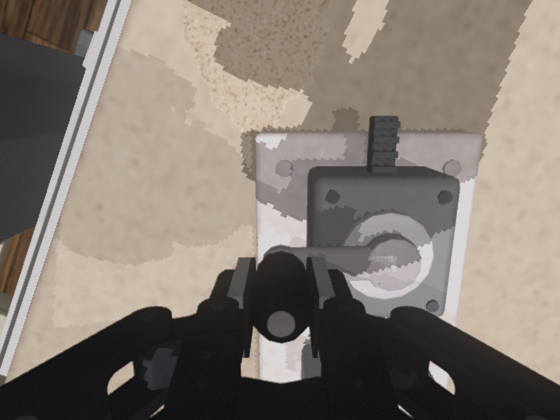

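```bash
cat > circ.py <<'E'
import sys,numpy as np
a,b,n=map(float,sys.argv[1:4]); n=int(n)
f=np.linspace(a,b,n+1)[1:]
print(str([[round(5*(np.sin(a)-np.sin(p)),2),round(5*(np.cos(p)-np.cos(a)),2),0,0,0,0] for p in f]).replace('np.float64',''))
E
python3 circ.py 1.56 2.96 20
```

```text
[[(0.01), (-0.35), 0, 0, 0, 0], [(0.04), (-0.7), 0, 0, 0, 0], [(0.1), (-1.04), 0, 0, 0, 0], [(0.18), (-1.38), 0, 0, 0, 0], [(0.28), (-1.72), 0, 0, 0, 0], [(0.41), (-2.04), 0, 0, 0, 0], [(0.56), (-2.36), 0, 0, 0, 0], [(0.74), (-2.66), 0, 0, 0, 0], [(0.93), (-2.96), 0, 0, 0, 0], [(1.14), (-3.23), 0, 0, 0, 0], [(1.37), (-3.5), 0, 0, 0, 0], [(1.62), (-3.74), 0, 0, 0, 0], [(1.89), (-3.97), 0, 0, 0, 0], [(2.17), (-4.18), 0, 0, 0, 0], [(2.47), (-4.36), 0, 0, 0, 0], [(2.77), (-4.53), 0, 0, 0, 0], [(3.09), (-4.68), 0, 0, 0, 0], [(3.42), (-4.8), 0, 0, 0, 0], [(3.75), (-4.9), 0, 0, 0, 0], [(4.1), (-4.97), 0, 0, 0, 0]]
```

Request:
move_arm:
  motion:
    - [[0.01, -0.35, 0, 0, 0, 0], [0.04, -0.7, 0, 0, 0, 0], [0.1, -1.04, 0, 0, 0, 0], [0.18, -1.38, 0, 0, 0, 0], [0.28, -1.72, 0, 0, 0, 0], [0.41, -2.04, 0, 0, 0, 0], [0.56, -2.36, 0, 0, 0, 0], [0.74, -2.66, 0, 0, 0, 0]]

```text
time: 13.1
eef_pos: [0.4079, 0.1701, 0.0863]
eef_rot: [[0.903, 0.43, 0.0], [0.43, -0.903, -0.002], [-0.001, 0.001, -1.0]]
ft_force: [-0.9, -3.9, 7.7]
gripper_width: 0.0208
```

```bash
python3 - <<'E'
from plant import manip
o=manip.observe(); print(o['ft_force'],o['gripper_width'],o['ft_torque'])
E
python3 circ.py 2.12 3.52 20
```

```text
[-0.91505151 -3.85019519  7.73385832] 0.02076528064859663 [-0.51897879  0.12589721 -0.00644191]
[[(0.19), (-0.29), 0, 0, 0, 0], [(0.41), (-0.57), 0, 0, 0, 0], [(0.64), (-0.83), 0, 0, 0, 0], [(0.89), (-1.08), 0, 0, 0, 0], [(1.15), (-1.3), 0, 0, 0, 0], [(1.43), (-1.51), 0, 0, 0, 0], [(1.73), (-1.7), 0, 0, 0, 0], [(2.04), (-1.87), 0, 0, 0, 0], [(2.36), (-2.01), 0, 0, 0, 0], [(2.68), (-2.13), 0, 0, 0, 0], [(3.02), (-2.23), 0, 0, 0, 0], [(3.36), (-2.31), 0, 0, 0, 0], [(3.71), (-2.36), 0, 0, 0, 0], [(4.06), (-2.39), 0, 0, 0, 0], [(4.41), (-2.39), 0, 0, 0, 0], [(4.76), (-2.37), 0, 0, 0, 0], [(5.1), (-2.32), 0, 0, 0, 0], [(5.45), (-2.25), 0, 0, 0, 0], [(5.78), (-2.15), 0, 0, 0, 0], [(6.11), (-2.04), 0, 0, 0, 0]]
```

Smooth, about 4 N horizontally. Continuing.

Request:
move_arm:
  motion:
    - [[0.19, -0.29, 0, 0, 0, 0], [0.41, -0.57, 0, 0, 0, 0], [0.64, -0.83, 0, 0, 0, 0], [0.89, -1.08, 0, 0, 0, 0], [1.15, -1.3, 0, 0, 0, 0], [1.43, -1.51, 0, 0, 0, 0], [1.73, -1.7, 0, 0, 0, 0], [2.04, -1.87, 0, 0, 0, 0], [2.36, -2.01, 0, 0, 0, 0], [2.68, -2.13, 0, 0, 0, 0], [3.02, -2.23, 0, 0, 0, 0], [3.36, -2.31, 0, 0, 0, 0], [3.71, -2.36, 0, 0, 0, 0], [4.06, -2.39, 0, 0, 0, 0], [4.41, -2.39, 0, 0, 0, 0], [4.76, -2.37, 0, 0, 0, 0], [5.1, -2.32, 0, 0, 0, 0], [5.45, -2.25, 0, 0, 0, 0], [5.78, -2.15, 0, 0, 0, 0], [6.11, -2.04, 0, 0, 0, 0]]

```text
time: 15.1
eef_pos: [0.4535, 0.2159, 0.0863]
eef_rot: [[0.903, 0.429, -0.002], [0.429, -0.903, 0.001], [-0.001, -0.001, -1.0]]
ft_force: [-2.8, -0.1, 8.0]
gripper_width: 0.0212
```

```bash
python3 circ.py 3.52 5.12 20
python3 - <<'E'
from h import *
from plant import manip,cams
for n in ("scene","top"):
    d=cams.get_image(n); cv2.imwrite(f"pics/{n}8.png",d["img"])
    if n=="scene": cv2.imwrite("pics/scc8.png",cv2.resize(d["img"][140:300,150:350],None,fx=3.7,fy=3.7,interpolation=cv2.INTER_CUBIC))
    else: cv2.imwrite("pics/topc8.png",cv2.resize(d["img"][165:300,155:325],None,fx=4.4,fy=4.4,interpolation=cv2.INTER_CUBIC))
E
```

```text
[[(0.37), (0.16), 0, 0, 0, 0], [(0.72), (0.35), 0, 0, 0, 0], [(1.05), (0.57), 0, 0, 0, 0], [(1.37), (0.82), 0, 0, 0, 0], [(1.66), (1.09), 0, 0, 0, 0], [(1.94), (1.38), 0, 0, 0, 0], [(2.19), (1.69), 0, 0, 0, 0], [(2.41), (2.02), 0, 0, 0, 0], [(2.61), (2.37), 0, 0, 0, 0], [(2.77), (2.73), 0, 0, 0, 0], [(2.91), (3.11), 0, 0, 0, 0], [(3.02), (3.49), 0, 0, 0, 0], [(3.09), (3.89), 0, 0, 0, 0], [(3.14), (4.28), 0, 0, 0, 0], [(3.15), (4.68), 0, 0, 0, 0], [(3.13), (5.08), 0, 0, 0, 0], [(3.08), (5.48), 0, 0, 0, 0], [(3.0), (5.87), 0, 0, 0, 0], [(2.89), (6.26), 0, 0, 0, 0], [(2.74), (6.63), 0, 0, 0, 0]]
```

View pics/scc8.png

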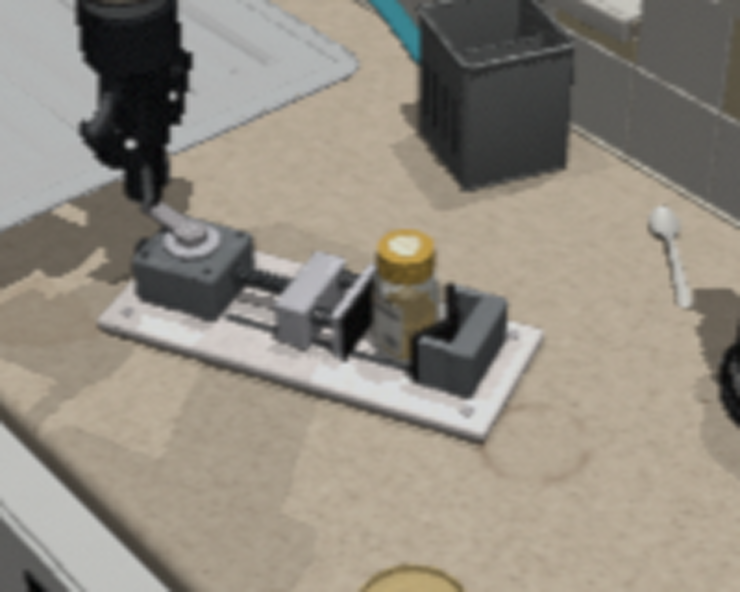

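View pics/topc8.png

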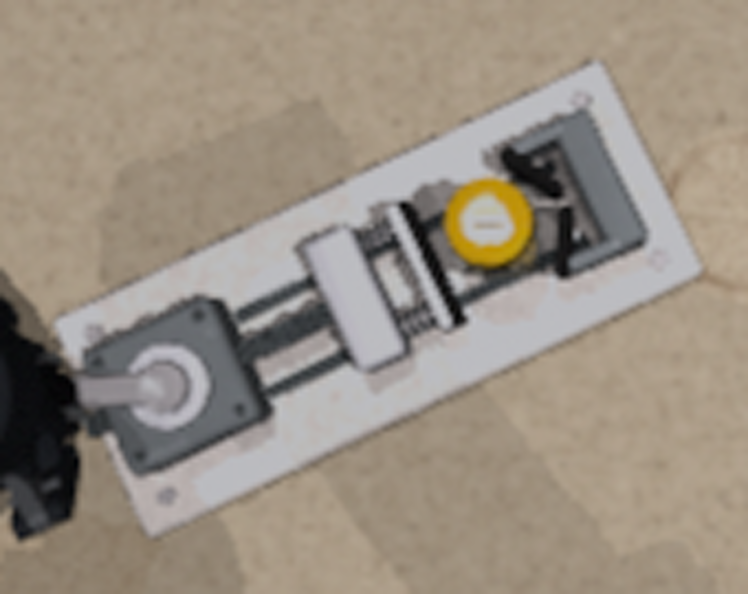

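Crank turning clockwise and the carriage advancing; the jar still stands centred. Continuing.

Request:
move_arm:
  motion:
    - [[0.37, 0.16, 0, 0, 0, 0], [0.72, 0.35, 0, 0, 0, 0], [1.05, 0.57, 0, 0, 0, 0], [1.37, 0.82, 0, 0, 0, 0], [1.66, 1.09, 0, 0, 0, 0], [1.94, 1.38, 0, 0, 0, 0], [2.19, 1.69, 0, 0, 0, 0], [2.41, 2.02, 0, 0, 0, 0], [2.61, 2.37, 0, 0, 0, 0], [2.77, 2.73, 0, 0, 0, 0], [2.91, 3.11, 0, 0, 0, 0], [3.02, 3.49, 0, 0, 0, 0], [3.09, 3.89, 0, 0, 0, 0], [3.14, 4.28, 0, 0, 0, 0], [3.15, 4.68, 0, 0, 0, 0], [3.13, 5.08, 0, 0, 0, 0], [3.08, 5.48, 0, 0, 0, 0], [3.0, 5.87, 0, 0, 0, 0], [2.89, 6.26, 0, 0, 0, 0], [2.74, 6.63, 0, 0, 0, 0]]

```text
time: 17.2
eef_pos: [0.5078, 0.1683, 0.0863]
eef_rot: [[0.903, 0.429, 0.001], [0.429, -0.903, 0.002], [0.002, -0.001, -1.0]]
ft_force: [-1.4, 3.3, 5.1]
gripper_width: 0.0207
```

```bash
python3 circ.py 5.12 6.62 20
```

```text
[[(-0.16), (0.34), 0, 0, 0, 0], [(-0.35), (0.66), 0, 0, 0, 0], [(-0.56), (0.97), 0, 0, 0, 0], [(-0.79), (1.27), 0, 0, 0, 0], [(-1.04), (1.54), 0, 0, 0, 0], [(-1.32), (1.8), 0, 0, 0, 0], [(-1.61), (2.03), 0, 0, 0, 0], [(-1.92), (2.25), 0, 0, 0, 0], [(-2.25), (2.43), 0, 0, 0, 0], [(-2.58), (2.6), 0, 0, 0, 0], [(-2.93), (2.73), 0, 0, 0, 0], [(-3.29), (2.85), 0, 0, 0, 0], [(-3.65), (2.93), 0, 0, 0, 0], [(-4.03), (2.99), 0, 0, 0, 0], [(-4.4), (3.01), 0, 0, 0, 0], [(-4.77), (3.01), 0, 0, 0, 0], [(-5.15), (2.99), 0, 0, 0, 0], [(-5.52), (2.93), 0, 0, 0, 0], [(-5.88), (2.85), 0, 0, 0, 0], [(-6.24), (2.74), 0, 0, 0, 0]]
```

Request:
move_arm:
  motion:
    - [[-0.16, 0.34, 0, 0, 0, 0], [-0.35, 0.66, 0, 0, 0, 0], [-0.56, 0.97, 0, 0, 0, 0], [-0.79, 1.27, 0, 0, 0, 0], [-1.04, 1.54, 0, 0, 0, 0], [-1.32, 1.8, 0, 0, 0, 0], [-1.61, 2.03, 0, 0, 0, 0], [-1.92, 2.25, 0, 0, 0, 0], [-2.25, 2.43, 0, 0, 0, 0], [-2.58, 2.6, 0, 0, 0, 0], [-2.93, 2.73, 0, 0, 0, 0], [-3.29, 2.85, 0, 0, 0, 0], [-3.65, 2.93, 0, 0, 0, 0], [-4.03, 2.99, 0, 0, 0, 0], [-4.4, 3.01, 0, 0, 0, 0], [-4.77, 3.01, 0, 0, 0, 0], [-5.15, 2.99, 0, 0, 0, 0], [-5.52, 2.93, 0, 0, 0, 0], [-5.88, 2.85, 0, 0, 0, 0], [-6.24, 2.74, 0, 0, 0, 0]]

```text
time: 19.2
eef_pos: [0.4648, 0.1164, 0.0864]
eef_rot: [[0.903, 0.429, 0.005], [0.429, -0.903, 0.002], [0.005, 0.001, -1.0]]
ft_force: [4.0, 3.7, 2.9]
gripper_width: 0.0205
```

```bash
python3 circ.py 6.62 8.02 20
python3 - <<'E'
from h import *
from plant import manip,cams
for n in ("scene","top"):
    d=cams.get_image(n); cv2.imwrite(f"pics/{n}9.png",d["img"])
    if n=="scene": cv2.imwrite("pics/scc9.png",cv2.resize(d["img"][140:300,150:350],None,fx=3.7,fy=3.7,interpolation=cv2.INTER_CUBIC))
    else: cv2.imwrite("pics/topc9.png",cv2.resize(d["img"][165:300,155:325],None,fx=4.4,fy=4.4,interpolation=cv2.INTER_CUBIC))
E
```

```text
[[(-0.33), (-0.13), 0, 0, 0, 0], [(-0.64), (-0.28), 0, 0, 0, 0], [(-0.95), (-0.45), 0, 0, 0, 0], [(-1.24), (-0.64), 0, 0, 0, 0], [(-1.52), (-0.85), 0, 0, 0, 0], [(-1.78), (-1.08), 0, 0, 0, 0], [(-2.03), (-1.33), 0, 0, 0, 0], [(-2.25), (-1.6), 0, 0, 0, 0], [(-2.46), (-1.88), 0, 0, 0, 0], [(-2.65), (-2.17), 0, 0, 0, 0], [(-2.82), (-2.48), 0, 0, 0, 0], [(-2.96), (-2.8), 0, 0, 0, 0], [(-3.09), (-3.13), 0, 0, 0, 0], [(-3.19), (-3.46), 0, 0, 0, 0], [(-3.26), (-3.8), 0, 0, 0, 0], [(-3.32), (-4.15), 0, 0, 0, 0], [(-3.34), (-4.5), 0, 0, 0, 0], [(-3.35), (-4.85), 0, 0, 0, 0], [(-3.32), (-5.2), 0, 0, 0, 0], [(-3.28), (-5.55), 0, 0, 0, 0]]
```

View pics/scc9.png

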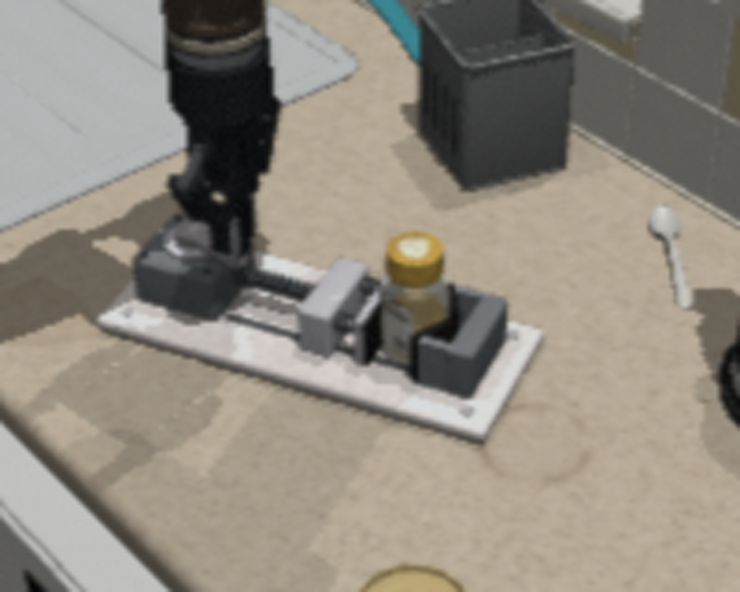

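View pics/topc9.png

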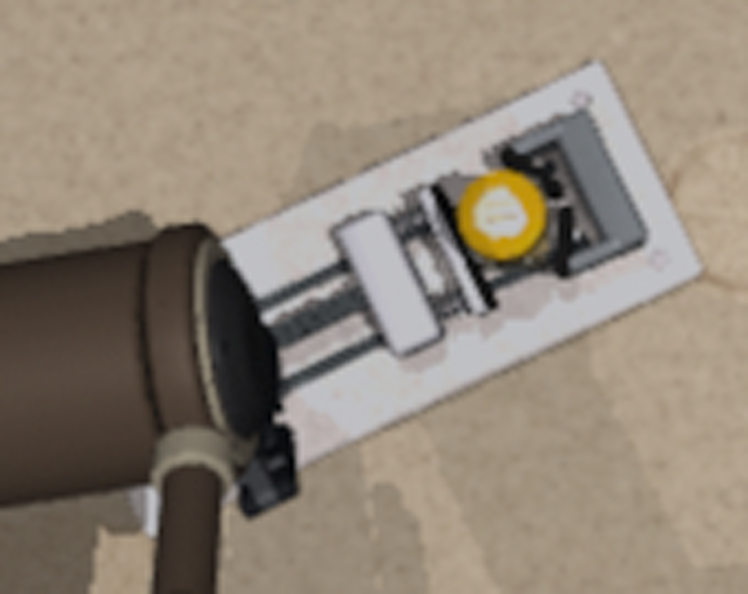

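The pad now pushes the jar, and the jar stays upright, moving into the V. Continuing to 8.02.

Request:
move_arm:
  motion:
    - [[-0.33, -0.13, 0, 0, 0, 0], [-0.64, -0.28, 0, 0, 0, 0], [-0.95, -0.45, 0, 0, 0, 0], [-1.24, -0.64, 0, 0, 0, 0], [-1.52, -0.85, 0, 0, 0, 0], [-1.78, -1.08, 0, 0, 0, 0], [-2.03, -1.33, 0, 0, 0, 0], [-2.25, -1.6, 0, 0, 0, 0], [-2.46, -1.88, 0, 0, 0, 0], [-2.65, -2.17, 0, 0, 0, 0], [-2.82, -2.48, 0, 0, 0, 0], [-2.96, -2.8, 0, 0, 0, 0], [-3.09, -3.13, 0, 0, 0, 0], [-3.19, -3.46, 0, 0, 0, 0], [-3.26, -3.8, 0, 0, 0, 0], [-3.32, -4.15, 0, 0, 0, 0], [-3.34, -4.5, 0, 0, 0, 0], [-3.35, -4.85, 0, 0, 0, 0], [-3.32, -5.2, 0, 0, 0, 0], [-3.28, -5.55, 0, 0, 0, 0]]

```text
time: 21.3
eef_pos: [0.4099, 0.151, 0.0863]
eef_rot: [[0.902, 0.431, 0.002], [0.431, -0.902, -0.002], [0.001, 0.002, -1.0]]
ft_force: [3.3, -3.3, 5.5]
gripper_width: 0.0209
```

```bash
python3 circ.py 8.02 8.72 12
python3 - <<'E'
from h import *
from plant import manip,cams
for n in ("scene","top"):
    d=cams.get_image(n); cv2.imwrite(f"pics/{n}10.png",d["img"])
    if n=="scene": cv2.imwrite("pics/scc10.png",cv2.resize(d["img"][140:300,150:350],None,fx=3.7,fy=3.7,interpolation=cv2.INTER_CUBIC))
    else: cv2.imwrite("pics/topc10.png",cv2.resize(d["img"][165:300,155:325],None,fx=4.4,fy=4.4,interpolation=cv2.INTER_CUBIC))
E
```

```text
[[(0.06), (-0.29), 0, 0, 0, 0], [(0.13), (-0.57), 0, 0, 0, 0], [(0.22), (-0.85), 0, 0, 0, 0], [(0.32), (-1.12), 0, 0, 0, 0], [(0.45), (-1.38), 0, 0, 0, 0], [(0.58), (-1.64), 0, 0, 0, 0], [(0.73), (-1.89), 0, 0, 0, 0], [(0.9), (-2.13), 0, 0, 0, 0], [(1.08), (-2.36), 0, 0, 0, 0], [(1.27), (-2.58), 0, 0, 0, 0], [(1.48), (-2.79), 0, 0, 0, 0], [(1.69), (-2.98), 0, 0, 0, 0]]
```

View pics/topc10.png

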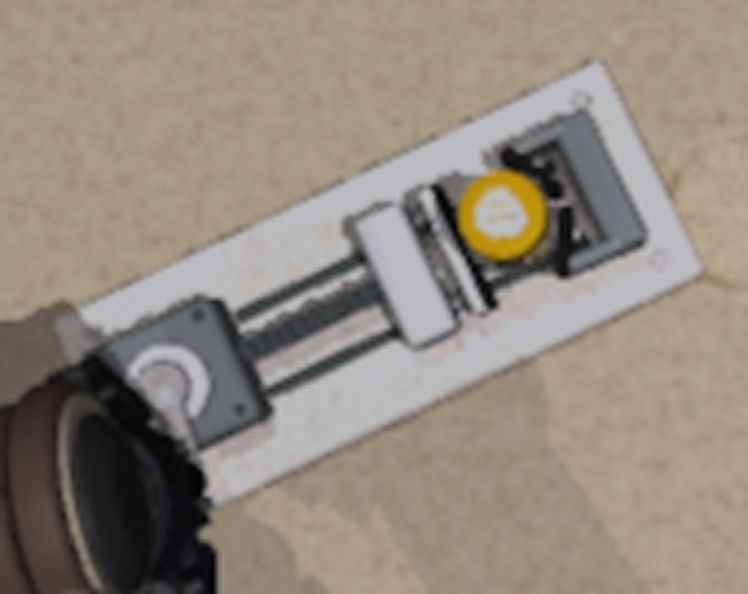

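View pics/scc10.png

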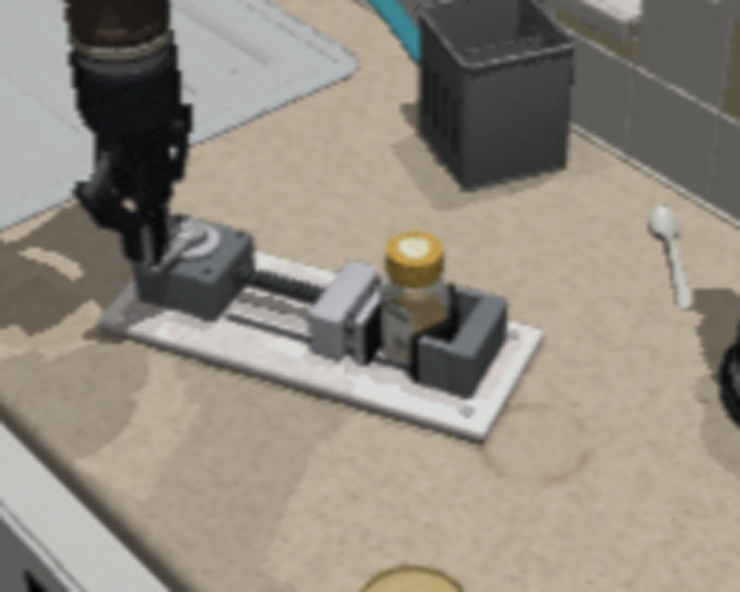

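Run:
```python
from h import *
d=np.load("pics/top0.npz")
c=np.array([.5037,.0648]);th=-1.127;R=np.array([[np.cos(th),-np.sin(th)],[np.sin(th),np.cos(th)]])
def cl(u,v,z): return R.T@(onz(d,u/4.4+155,v/4.4+165,z)[:2]-c)*1000
for n in (8,9,10):
    im=cv2.imread(f"pics/topc{n}.png"); h=cv2.cvtColor(im,cv2.COLOR_BGR2HSV)
    m=cv2.inRange(h,(18,130,120),(32,255,255)); m[:, :400]=0
    cs=max(cv2.findContours(m,0,2)[0],key=cv2.contourArea); (u,v),r=cv2.minEnclosingCircle(cs); print(n,u,v,r,cl(u,v,.116))
print("V jaw corners z.061",cl(498,150,.061),cl(572,278,.061),cl(585,110,.061),cl(645,245,.061))
print("V ends", cl(505,155,.061),cl(565,270,.061))
print("pad10", cl(428,185,.06),cl(490,308,.06),"carr front",cl(400,205,.058),cl(458,338,.058))
print("pad9", cl(428,187,.06),cl(490,310,.06),"carr front",cl(383,212,.058),cl(440,345,.058))
im=cv2.imread("pics/top10.png"); cv2.imwrite("pics/v10.png",cv2.resize(im[190:245,230:310],None,fx=9,fy=9,interpolation=cv2.INTER_CUBIC))
```

```text
8 488.4815673828125 221.7110595703125 44.92401885986328 [73.1245  0.1402]
9 501.70062255859375 213.75192260742188 44.811073303222656 [80.4868  0.8411]
10 501.7569580078125 214.17796325683594 44.92518615722656 [80.423  0.644]
V jaw corners z.061 [91.9656 37.3092] [ 97.7337 -38.4406] [141.173   36.5143] [138.5335 -39.4283]
V ends [94.0941 33.405 ] [ 96.286  -33.2198]
pad10 [51.7842 36.7743] [ 53.4803 -34.0288] carr front [34.2889 33.9781] [ 32.1178 -40.6164]
pad9 [51.3448 35.8395] [ 53.0443 -34.9475] carr front [24.8613 34.5161] [ 22.3129 -39.85  ]
```

View pics/v10.png

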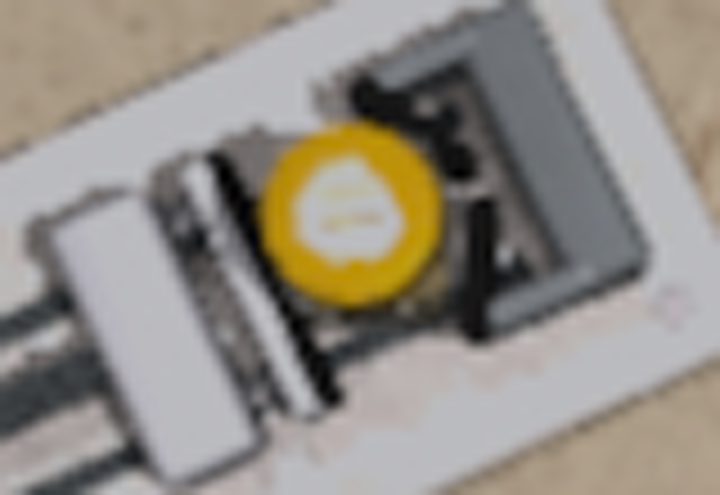

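```bash
cat > rect.py <<'E'
import sys
from h import *
d=np.load("pics/top0.npz")
c=np.array([.5037,.0648]);th=-1.127;R=np.array([[np.cos(th),-np.sin(th)],[np.sin(th),np.cos(th)]])
def rect(f):
    im=cv2.imread(f); x0,x1,y0,y1=-.04,.11,-.045,.045
    q=np.array([[x0,y1],[x1,y1],[x1,y0],[x0,y0]]); src=np.float32([proj(d,[*(c+R@p),.059]) for p in q])
    W=int((x1-x0)*4000);H=int((y1-y0)*4000)
    return cv2.warpPerspective(im,cv2.getPerspectiveTransform(src,np.float32([[0,0],[W,0],[W,H],[0,H]])),(W,H),flags=cv2.INTER_CUBIC)
ims=[rect(f) for f in sys.argv[2:]]
# label mm: x = col/4-40
cv2.imwrite(sys.argv[1],cv2.resize(np.vstack([i[30:330:1] for i in ims]),(800,200*len(ims))))
E
python3 rect.py pics/r.png pics/top8.png pics/top9.png pics/top10.png
```

```text
(no output)
```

View pics/r.png

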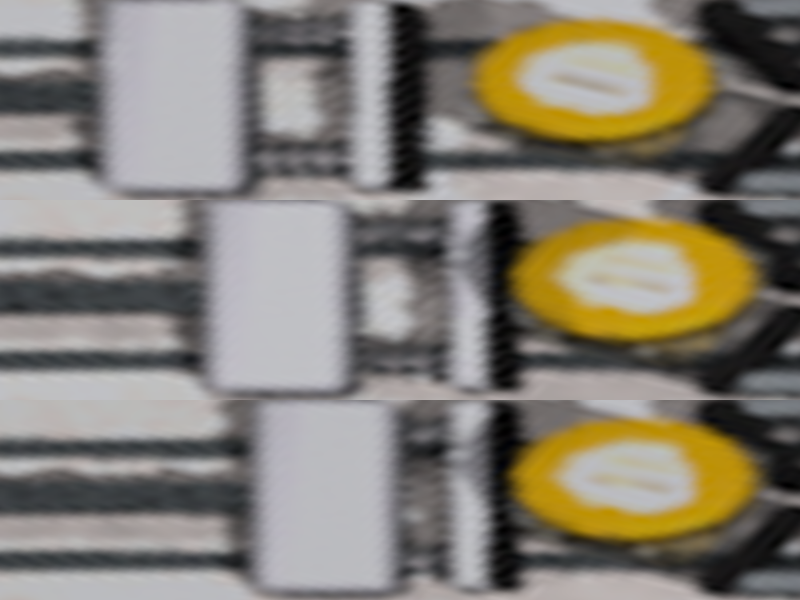

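Request:
move_arm:
  motion:
    - [[0, 0, 0, 0, 0, 0], [0, 0, 0, 0, 0, 0], [0, 0, 0, 0, 0, 0], [0, 0, 0, 0, 0, 0], [0, 0, 0, 0, 0, 0], [0, 0, 0, 0, 0, 0]]
  gripper: 0

```text
time: 22.0
eef_pos: [0.409, 0.1518, 0.0856]
eef_rot: [[0.903, 0.43, -0.001], [0.43, -0.903, -0.0], [-0.001, -0.0, -1.0]]
ft_force: [0.5, -0.1, -0.5]
gripper_width: 0.0856
```

Request:
move_arm:
  motion:
    - [[0, 0, -1, 0, 0, 0], [0, 0, -3, 0, 0, 0], [0, 0, -6, 0, 0, 0], [0.5, 1, -9, 0, 0, 0], [1.5, 4, -12, 0, 0, 0], [3, 8, -12, 0, 0, 0], [4, 12, -12, 0, 0, 0], [5, 16, -12, 0, 0, 0], [5, 19.5, -12, 0, 0, 0], [5, 21.5, -12, 0, 0, 0], [5, 22, -12, 0, 0, 0], [5, 22, -12, 0, 0, 0], [5, 22, -12, 0, 0, 0]]

```text
time: 23.3
eef_pos: [0.5483, -0.0244, 0.2059]
eef_rot: [[0.903, 0.43, -0.001], [0.43, -0.903, 0.001], [-0.0, -0.001, -1.0]]
ft_force: [-1.2, -0.5, 0.3]
gripper_width: 0.0854
```

Run:
```python
from h import *
from plant import manip,cams
for n in ("wrist","scene"):
    d=cams.get_image(n); cv2.imwrite(f"pics/{n}11.png",d["img"]);np.savez(f"pics/{n}11.npz",**{k:np.array(v) for k,v in d.items() if k!="img"})
    if n=="scene": cv2.imwrite("pics/scc11.png",cv2.resize(d["img"][190:270,220:320],None,fx=7.4,fy=7.4,interpolation=cv2.INTER_CUBIC))
o=manip.observe(); print(o['time'],o['eef_pos'],o['ft_force'],o['gripper_width'])
```

```text
23.4 [ 0.5483 -0.0242  0.2058] [-0.5139 -0.406  -0.49  ] 0.08535532924478702
```

View pics/wrist11.png

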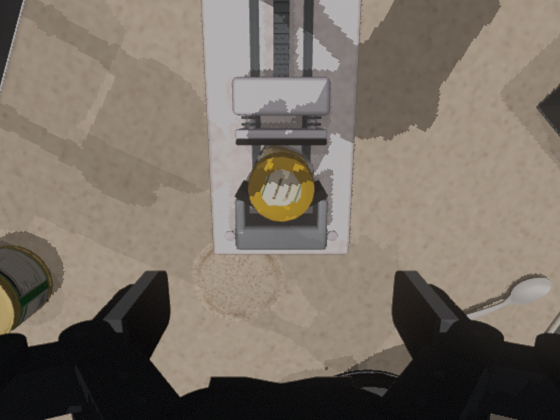

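View pics/scc11.png

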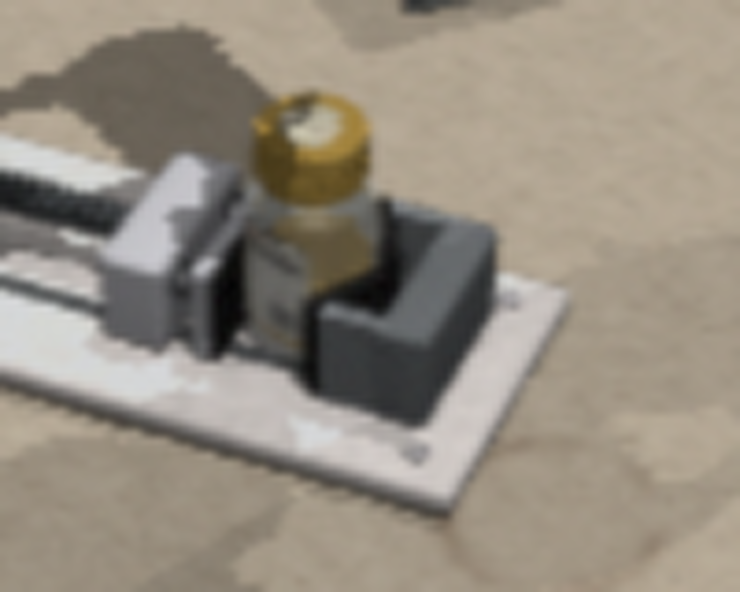

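Run:
```python
from h import *
im=cv2.imread("pics/wrist11.png"); cv2.imwrite("pics/w11c.png",cv2.resize(im[70:260,205:360],None,fx=4.5,fy=4.5,interpolation=cv2.INTER_CUBIC)[:600*2])
im2=cv2.resize(im[70:260,205:360],None,fx=3.15,fy=3.15,interpolation=cv2.INTER_CUBIC);cv2.imwrite("pics/w11c.png",im2);print(im2.shape)
```

```text
(598, 488, 3)
```

View pics/w11c.png

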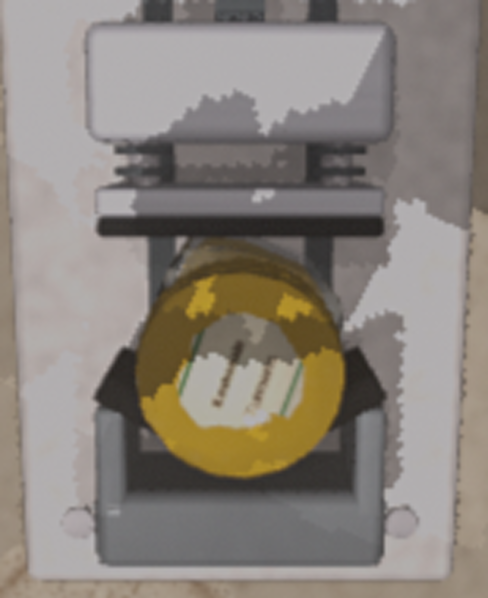

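Run:
```python
from h import *
d=np.load("pics/wrist11.npz")
c=np.array([.5037,.0648]);th=-1.127;R=np.array([[np.cos(th),-np.sin(th)],[np.sin(th),np.cos(th)]])
def cl(u,v,z): return R.T@(onz(d,u/3.15+205,v/3.15+70,z)[:2]-c)*1000
for n,a in dict(carr_front=(240,138,.056),carr_back=(240,28,.058),pad_back=(240,187,.060),pad_front=(240,222,.06),padfrontbot=(240,236,.06),cap=(240,372,.116),tipL=(120,350,.061),tipR=(365,350,.061),jawL=(98,410,.061),jawR=(384,400,.061),jawend=(240,562,.061),bedend=(240,578,.016)).items(): print(n,cl(*a))
```

```text
carr_front [34.3307  1.9752]
carr_back [9.4686 1.9342]
pad_back [45.7179  1.9919]
pad_front [53.994   2.0053]
padfrontbot [57.3398  2.0107]
cap [80.0974  2.0234]
tipL [ 85.2325 -27.768 ]
tipR [85.1465 33.1152]
jawL [100.5218 -33.692 ]
jawR [97.8415 38.2612]
jawend [141.1047   2.1457]
bedend [162.824    2.2002]
```

Request:
move_arm:
  motion:
    - [[0, 0, -2, 0, 0, 0], [-0.5, 0.5, -5, 0, 0, 0], [-2, 2, -8, 0, 0, 0], [-5, 4.5, -8, 0, 0, 0], [-8, 7, -8, 0, 0, 0], [-11, 9.7, -8, 0, 0, 0], [-14, 12.3, -8, 0, 0, 0], [-17, 15, -8, 0, 0, 0], [-18.5, 16.2, -8, 0, 0, 0], [-19, 16.5, -8, 0, 0, 0], [-19, 16.5, -8, 0, 0, 0], [-19, 16.5, -8, 0, 0, 0]]

```text
time: 24.6
eef_pos: [0.4486, -0.2546, 0.2857]
eef_rot: [[0.903, 0.431, 0.0], [0.431, -0.903, 0.001], [0.001, -0.001, -1.0]]
ft_force: [-0.1, -0.2, 0.0]
gripper_width: 0.0854
```

```bash
python3 - <<'E'
from h import *
from plant import manip,cams
for n in ("top","scene"):
    d=cams.get_image(n); cv2.imwrite(f"pics/{n}12.png",d["img"])
    if n=="top":
        a=d["img"]; cv2.imwrite("pics/topc12.png",cv2.resize(a[165:300,155:325],None,fx=4.4,fy=4.4,interpolation=cv2.INTER_CUBIC))
o=manip.observe(); print(o['time'],o['eef_pos'],o['ft_force'],o['gripper_width'])
E
python3 rect.py pics/r12.png pics/top0.png pics/top10.png pics/top12.png
```

```text
24.7 [ 0.4488 -0.2547  0.2858] [-0.6923  0.6496 -0.131 ] 0.08539355424871149
```

View pics/r12.png

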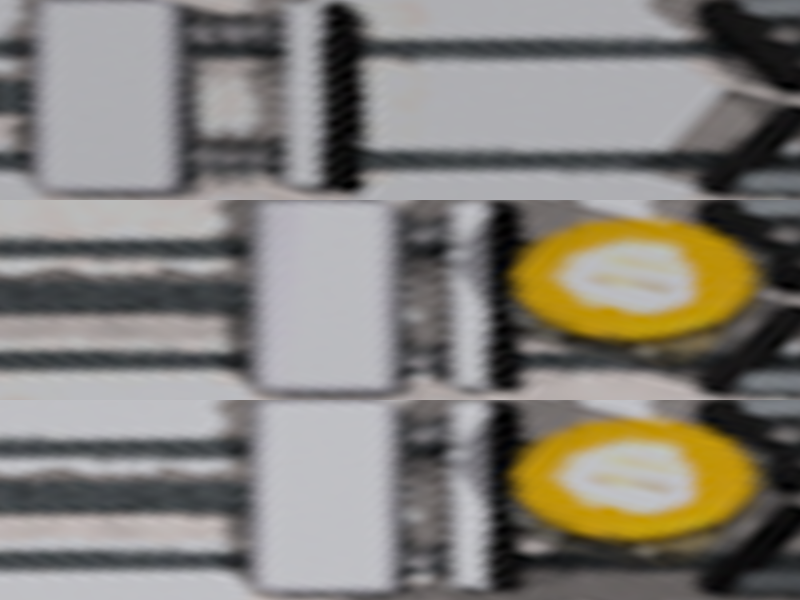

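View pics/topc12.png

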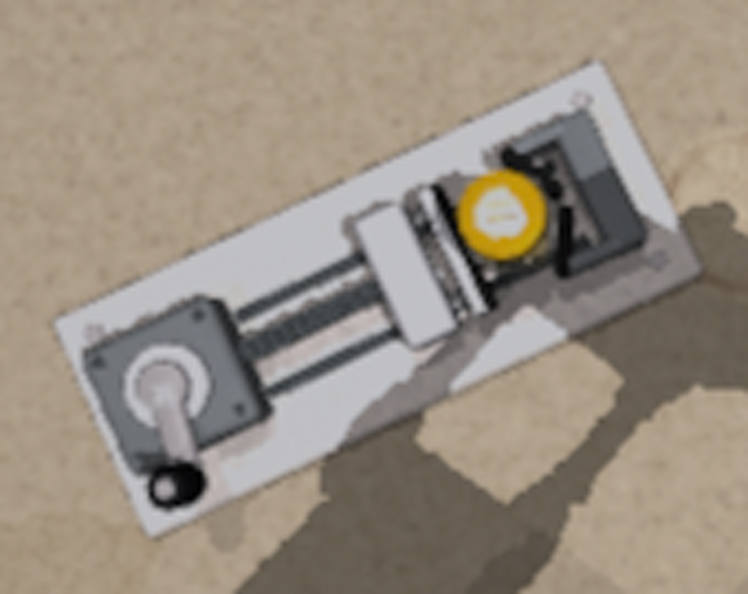

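View pics/scene12.png

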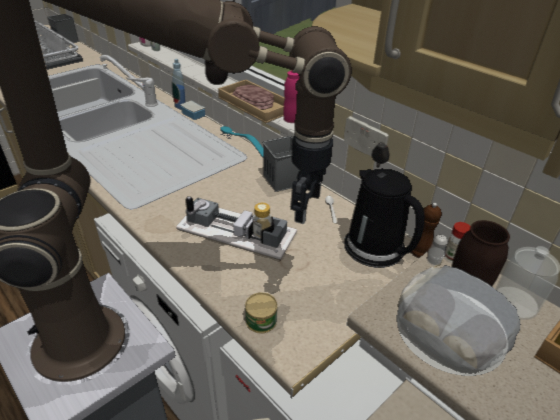

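Run:
```python
from h import *
d=np.load("pics/scene11.npz")
c=np.array([.5037,.0648]);th=-1.127;R=np.array([[np.cos(th),-np.sin(th)],[np.sin(th),np.cos(th)]])
for x in (.080,.0825):
    for z in (.116,.09,.06,.016):
        for dx in (-.022,0,.022):
            # silhouette: offset along camera right in horizontal
            r=d["cam_to_world"][:3,0].copy(); r[2]=0; r/=np.linalg.norm(r)
            P=np.array([*(c+R@[x,.0015]),z])+r*dx
            print(x,z,dx,(proj(d,P)-[220,190])*7.4)
```

```text
0.08 0.116 -0.022 [254.2312 122.7237]
0.08 0.116 0 [314.0963 123.6104]
0.08 0.116 0.022 [373.9366 124.4968]
0.08 0.09 -0.022 [255.0888 178.1568]
0.08 0.09 0 [314.1749 179.0206]
0.08 0.09 0.022 [373.2368 179.884 ]
0.08 0.06 -0.022 [256.0511 240.3519]
0.08 0.06 0 [314.2632 241.1903]
0.08 0.06 0.022 [372.4516 242.0284]
0.08 0.016 -0.022 [257.4121 328.3136]
0.08 0.016 0 [314.3879 329.1167]
0.08 0.016 0.022 [371.3412 329.9196]
0.0825 0.116 -0.022 [260.432  124.3869]
0.0825 0.116 0 [320.3302 125.2737]
0.0825 0.116 0.022 [380.2034 126.1602]
0.0825 0.09 -0.022 [261.2094 179.8297]
0.0825 0.09 0 [320.3277 180.6936]
0.0825 0.09 0.022 [379.4217 181.5572]
0.0825 0.06 -0.022 [262.0817 242.0347]
0.0825 0.06 0 [320.3249 242.8732]
0.0825 0.06 0.022 [378.5446 243.7114]
0.0825 0.016 -0.022 [263.3152 330.0086]
0.0825 0.016 0 [320.321  330.8118]
0.0825 0.016 0.022 [377.3042 331.6148]
```

Run:
```python
from plant import manip
print(manip.sign_off()); print(manip.observe()['time'])
```

```text
the job is handed in; nothing more can be done
None
the job is handed in; nothing more can be done
```

The spice jar is standing upright, clamped against the V jaw, and the job was handed in at about 24.7 s. I stood the jar on the clamp bed, then gripped the knob and turned the crank clockwise about 6.4 rad, to roughly 8.0 rad. I then let go and moved the arm clear.

**Last checks:**
- **Pad:** the gap between pad and carriage, seen from above, is about 10.5 mm, so the pad is pressed back about 9.5 mm of 20. The wrist camera gave about 8.6 mm.
- **Hold:** the jar is centred in the V to within about 1 mm. It did not move while the pad compressed, nor after I released the knob.
- **Forces:** the force readings at the end of each move were all under about 10 N.
- **Other things:** the tin, caddy and spoon looked unmoved in the last scene view, which I checked by eye only.

**One disagreement:** the jar met the jaws earlier than the nominal figures predict, at a crank angle of about 6.6 rad rather than 7.2. Its axis came out about 2.5 to 4.5 mm short of the stated 85 mm, depending on the camera. The gripper read 46 mm across the jar rather than 44 mm, and its body looks wider than 44 mm in the pictures. I put it down to jar size, not to the jar being jammed. I set the pad by the measured gap instead of the nominal crank angle.

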